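# Carry a row of ink bottles to the rack in reverse order

## Task

Move the four ink bottles from the steel drip tray to the wooden rack, one standing in each bay, in the reverse order: the bottle at the left end of the tray (seen from the robot) goes into the right-end bay of the rack, the next into the bay beside it, and so on. Set each bottle down without dropping it or tipping it over, and leave all four standing upright in their bays, released and at rest; the cork pads stay in the tray.

Things in the scene. Friction and masses are not known exactly. Their poses are not given: they have to be found in the camera images.
- jar_mid (a point): Squat round ink jar, 52 mm diameter, 60 mm tall, straight-sided, with a black lid as wide as the jar (the only one without a neck). Brown glass with a paper band, about 130 g. The point is its centre, half-way up (30 mm above its foot); its z axis points up through the cap. At the start it stands on its own cork pad in the tray, turned at most 0.2 rad from the tray's axes.
- slim_mid (a point): Slim round ink bottle, 34 mm diameter up to 54 mm, then a shoulder and a 21 mm black cap; 78 mm tall overall. Brown glass with a paper band, about 80 g. The point is its centre, half-way up (39 mm above its foot); its z axis points up through the cap. At the start it stands on its own cork pad in the tray, turned at most 0.2 rad from the tray's axes.
- square_mid (a point): Square ink bottle, 42 x 42 mm in plan up to 48 mm, then a 26 mm round black cap; 66 mm tall overall. Brown glass with a paper band, about 120 g. The point is its centre, half-way up (33 mm above its foot); its z axis points up through the cap. At the start it stands on its own cork pad in the tray, turned at most 0.2 rad from the tray's axes.
- flat_mid (a point): Flat oblong ink bottle, 30 mm (own x) by 50 mm (own y) in plan up to 54 mm, then a 20 mm round black cap; 70 mm tall overall. Grip it across the 30 mm (close the fingers along its x). Brown glass with a paper band, about 100 g. The point is its centre, half-way up (35 mm above its foot); its z axis points up through the cap. At the start it stands on its own cork pad in the tray, turned at most 0.2 rad from the tray's axes.
- jar_pad: Cork pad, round, 64 mm diameter, 3 mm thick, fixed in the tray; the jar stands on it at the start (which of the four places it has changes). It stays behind and so shows which place that was. Origin: centre of its underside, on the tray's floor.
- slim_pad: Cork pad, round, 50 mm diameter, 3 mm thick, fixed in the tray; the slim bottle stands on it at the start (which of the four places it has changes). It stays behind and so shows which place that was. Origin: centre of its underside, on the tray's floor.
- square_pad: Cork pad, square, 56 mm, 3 mm thick, fixed in the tray; the square bottle stands on it at the start (which of the four places it has changes). It stays behind and so shows which place that was. Origin: centre of its underside, on the tray's floor.
- flat_pad: Cork pad, oblong, 44 mm (x) by 64 mm (y), 3 mm thick, fixed in the tray; the flat bottle stands on it at the start (which of the four places it has changes). It stays behind and so shows which place that was. Origin: centre of its underside, on the tray's floor.
- tray: Steel drip tray, fixed, 100 mm (x) by 300 mm (y), rim 9 mm high, floor 4 mm thick. Origin: centre of its underside; x points away from the robot, y to the robot's left along the row (within 0.25 rad). The four starting places lie on its y axis at +105, +35, -35 and -105 mm (left to right seen from the robot). It may be to the left or to the right of the rack.
- rack: Wooden bottle rack, fixed, 86 mm (x) by 290 mm (y), walls and dividers 5 mm thick and 13 mm high, floor 5 mm thick. Origin: centre of its underside; x points away from the robot, y to the robot's left along the row (within 0.25 rad). Three dividers part it into four equal open bays, 76 mm (x) by 66 mm (y) inside, whose centres lie on its y axis at about +107, +36, -36 and -107 mm (left to right seen from the robot). Empty at the start.
Not all that is in view belongs to the job. What is shaped like the part that bears jar_mid but blue is not meant.

How it is judged:
By the outcome, as a careful person would: the job done as asked, in the order asked, and still so for the second after the job is handed in, with the robot touching nothing.
It also fails if it takes over 109 s, if anything falls off the work surface, if the arm or the gripper's body presses on something with over 40 N, if the wrist force passes 120 N, or if a joint passes its speed limit or range.

## Robot

A 7-joint arm with a two-finger parallel gripper is mounted at the origin on the work surface. World frame = base frame: x ahead of the robot, y to its left, z up, the work surface at z = 0. Lengths are in m, angles in rad, forces in N, time in s.
With the tool pointing down it reaches from about 0.425 to 1.025 m from the base axis. Payload 9.4 kg.
Tool frame: the origin (TCP) lies on the centre line of the jaws, within the pads' length; the fingertips stand 11 mm ahead of it and the grasp point (between the pads) lies 8 mm behind it; z points along the fingers, x is the direction in which the jaws open and shut, and the axes are right-handed (so a half turn about z gives the same grasp; the last joint's range is limited). The gripper opens to 93 mm and grips with 3 to 60 N. Pads are 15 mm wide; open, the fingers measure 128 mm over their backs; the gripper's body (75 mm by 188 mm) begins 65 mm behind the grasp point.
Start: joints at [1.026, 0.599, -0.003, 1.599, 0.002, 0.943, -0.08], TCP at [0.327, -0.647, 0.23] pointing down, gripper open.
Joint ranges: [-2.57, 2.57], [-0.35, 1.97], [-1.29, 1.29], [0.11, 2.56], [-1.05, 4.19], [0.11, 1.86], [-2.63, 2.63]. Speed limits (rad/s): [2.22, 2.22, 3.01, 3.01, 3.14, 3.14, 3.14].

## Interface

Orientations are given as a unit quaternion [w, x, y, z].
In Python, from rig import robot, read_state, cams gives the robot as it stands. Calls block until the motion is done:
- robot.move_to(position, orientation): joint-space move of the TCP to a pose.
- robot.servo_line(position, orientation=None, v=0.15): straight line of the TCP; orientation=None keeps the orientation; v is the mean speed in m/s.
- robot.move_joints(angles): joint-space move.
- robot.move_gripper(opening, force=None): finger opening in m; force is the grip in N (None keeps the last); returns when the fingers have stopped.
- robot.hold(seconds).
- robot.ik(position, orientation): joint angles nearest the present ones, or None.
- read_state(): the state.
- cams.read_camera(name): name is "scene" or "top"; returns a dict with "color" (400x640x3 uint8, red, green, blue), "range_z" (400x640 float32, m along the optical axis (not along the pixel's ray), 0 where there is no reading), "vertical_fov" (degrees; the focal length in pixels is half the picture's height over the tangent of half this angle, whatever the lens; pixels are square), "cx", "cy" (the principal point, pixels), "R" (3x3) and "t" (3): a world point X has camera coordinates R X + t. Camera axes: x right, y down, z forward; pixel columns grow to the right and rows downward; lengths in m; the calibration is good to about 2 mm. A picture is of the moment at which its call begins.
A pose or a line that the arm cannot do raises robot.Unreachable and nothing moves.
- robot.sign_off(): hands the job in, once; it reports no verdict.
The state is a dict: "t": time; "qpos": joint angles; "dq": joint speeds; "tau": joint torques, N m; "tcp_pos": TCP position; "eef_rot": TCP orientation; "ft_force": force on the tool from outside, world axes, zero at the start; "wrist_torque": the same for the moment, N m; "grip_width": finger opening in m.
Only numpy, scipy, OpenCV 4.12 (cv2) and the standard library are available. Lean on these libraries where they do the work, as an engineer would, in place of code of your own. Each camera call takes 0.05 s, during which the arm holds its last target. There are 200 camera calls.

## Working session

There is one attempt and no reset: what is moved stays moved. The work goes in short steps, each a Python script; the robot and the scene stay as the last script left them, time stands still between calls to the robot, and variables do not carry over. Pictures are saved under pics/ and viewed, about 12 in all and at most 16, crops included, and the job is handed in when it is done.

```bash
ls; mkdir -p pics; python3 - <<'E'
from rig import robot, read_state, cams
import cv2,numpy as np
for n in("scene","top"):
    c=cams.read_camera(n); np.savez(f"{n}0.npz",**c)
    cv2.imwrite(f"pics/{n}0.png",c["color"][:,:,::-1])
    print(n,c["vertical_fov"],c["cx"],c["cy"],(-c["R"].T@c["t"]).round(3),c["R"].round(2).tolist(), (c["range_z"]==0).mean())
print(read_state())
E
```

```text
pics
scene 50.42397390429238 327.64333649526293 206.69854522521968 [ 0.98  -0.331  0.736] [[0.61, 0.79, 0.01], [0.63, -0.47, -0.62], [-0.48, 0.39, -0.78]] 0.00386328125
top 55.589888503083294 324.2652913898599 204.91819843496123 [0.387 0.017 0.897] [[-0.18, -0.98, 0.0], [-0.96, 0.17, -0.21], [0.2, -0.04, -0.98]] 0.00387890625
{'t': 0.1, 'qpos': array([ 1.02627491,  0.60004763, -0.00253166,  1.60003696,  0.0017975 ,
        0.9429004 , -0.07981053]), 'dq': array([ 0.0010784 , -0.00228089,  0.00112242, -0.00162359, -0.00051164,
        0.00091964,  0.00051121]), 'tau': array([ 5.63021560e-03, -7.66545725e+01,  1.50245816e+00, -2.52936888e+01,
       -5.22518030e-02,  1.35187010e-02,  7.45198190e-05]), 'tcp_pos': array([ 0.32672914, -0.64673823,  0.22884929]), 'eef_rot': array([-3.05293766e-04,  8.51755541e-01, -5.23938943e-01, -6.24521562e-04]), 'ft_force': array([-0.42579966,  1.00524588,  0.09281397]), 'wrist_torque': array([ 0.06127246, -0.02353849, -0.02129908]), 'grip_width': 0.09290033566513653}
```

View pics/top0.png

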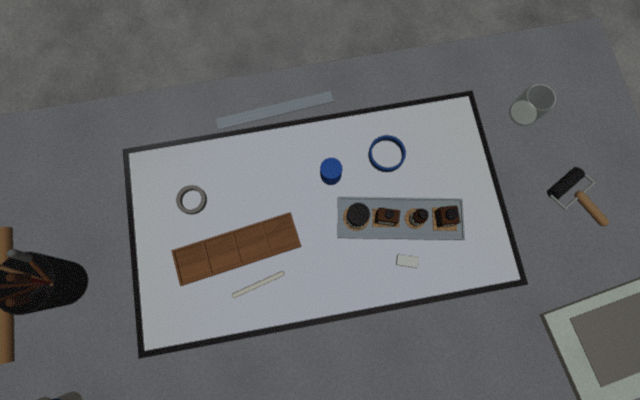

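View pics/scene0.png

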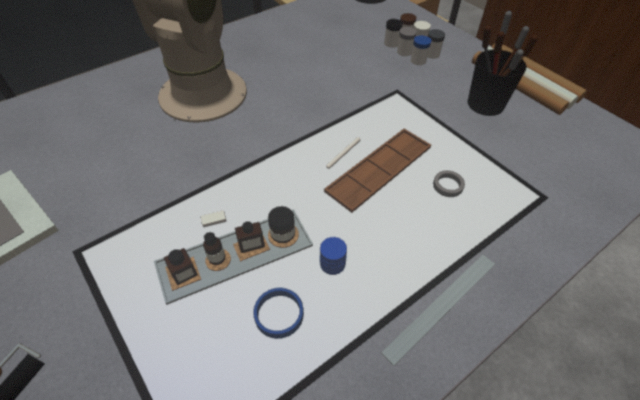

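The top view shows the brown rack on the left at about (237,248). The tray is on the right at (400,218), with the jar at (358,214), flat at (387,216), slim at (418,216) and square at (447,215). The blue jar at (331,170) is a decoy. Next I measure positions.

```bash
cat > meas.py <<'E'
import numpy as np,cv2
def ray(c,uv,z):
    "cast pixels onto the plane at height z"
    h=c["color"].shape[0]; f=h/2/np.tan(np.radians(c["vertical_fov"]/2))
    uv=np.atleast_2d(uv).astype(float)
    d=np.c_[(uv[:,0]-c["cx"])/f,(uv[:,1]-c["cy"])/f,np.ones(len(uv))]@c["R"]
    o=-c["R"].T@c["t"]
    return o+d*((z-o[2])/d[:,2])[:,None]
def cloud(c):
    h,w=c["range_z"].shape; f=h/2/np.tan(np.radians(c["vertical_fov"]/2))
    u,v=np.meshgrid(np.arange(w),np.arange(h)); Z=c["range_z"].astype(float)
    P=np.stack([(u-c["cx"])/f*Z,(v-c["cy"])/f*Z,Z],-1)
    P=(P-c["t"])@c["R"]; P[Z==0]=np.nan
    return P
def big(mask):
    mask=cv2.morphologyEx(mask.astype(np.uint8),cv2.MORPH_CLOSE,np.ones((5,5)))
    cs,_=cv2.findContours(mask,cv2.RETR_EXTERNAL,cv2.CHAIN_APPROX_NONE)
    return max(cs,key=cv2.contourArea)
def rect(P):
    "centre, sides (long, short), yaw of the short axis nearest +x"
    (cx,cy),(w,h),a=cv2.minAreaRect((P[:,:2]*1000).astype(np.float32))
    a=np.radians(a)+(0 if w<h else np.pi/2)   # direction of short side
    a=(a+np.pi/2)%np.pi-np.pi/2
    return np.round([cx,cy,max(w,h),min(w,h)],1),round(a,3)
E
python3 - <<'E'
from meas import *
for n in("top","scene"):
    c=dict(np.load(n+"0.npz")); P=cloud(c); hsv=cv2.cvtColor(c["color"],cv2.COLOR_RGB2HSV)
    H,S,V=cv2.split(hsv)
    roi=np.zeros(H.shape,bool); 
    if n=="top": roi[190:300,160:310]=1; tr=np.zeros_like(roi); tr[185:250,325:475]=1
    else: roi[120:220,315:440]=1; tr=np.zeros_like(roi); tr[205:305,145:320]=1
    ct=big(roi&(S>80)&((H<20)|(H>170)))[:,0]
    print(n,"rack z", np.nanmedian(P[roi&(S>80)&(H<20)][:,2]))
    for z in(.013,.018): print(" rack",z,rect(ray(c,ct,z)))
    # tray: not white board
    m=tr&(V<150); print(" V board",np.median(V[tr]),np.percentile(V[tr],[5,95]))
    ct=big(m)[:,0]; print(" tray V mask",rect(ray(c,ct,.009)))
    # bottles from depth
    hi=((P[...,2]>.045)&tr).astype(np.uint8)
    k,L,st,ce=cv2.connectedComponentsWithStats(hi)
    for i in range(1,k):
        if st[i,4]<15: continue
        q=P[L==i]; zt=np.percentile(q[:,2],95); t=q[q[:,2]>zt-.006]
        print(" obj",ce[i].round(1),st[i,4],"ztop",zt.round(4),"topc",((t.min(0)+t.max(0))/2).round(4),"med",np.median(t,0).round(4),"ext",np.ptp(t,axis=0).round(3),"all",np.ptp(q,axis=0).round(3))
    brd=P[120:130,200:300] if n=="top" else P[330:340,200:230]
    print(" board z",np.nanmean(brd[...,2]).round(4),np.nanstd(brd[...,2]).round(4))
a=[cv2.resize(cv2.imread("pics/top0.png")[185:250,325:475],None,fx=5,fy=5,interpolation=2),cv2.resize(cv2.imread("pics/scene0.png")[200:305,145:320],None,fx=750/175,fy=750/175,interpolation=2)[:275]]
cv2.imwrite("pics/crop.png",np.clip(np.vstack(a)*1.6,0,255))
E
```

```text
top rack z 0.0050158316369749495
 rack 0.013 (array([506. , 199.8, 286.7,  83.5]), np.float64(0.14))
 rack 0.018 (array([505.4, 198.8, 285.1,  83. ]), np.float64(0.14))
 V board 122.0 [ 32. 167.]
 tray V mask (array([ 507.9, -192.7,  301.5,  103.8]), np.float64(-0.193))
 obj [358.1 213.7] 443 ztop 0.0692 topc [ 0.5277 -0.0895  0.0674] med [ 0.5277 -0.0891  0.0668] ext [0.051 0.051 0.008] all [0.051 0.051 0.026]
 obj [449.2 214.5] 363 ztop 0.0743 topc [ 0.4904 -0.2941  0.0728] med [ 0.4898 -0.2933  0.0732] ext [0.025 0.025 0.009] all [0.044 0.045 0.032]
 obj [388.  214.8] 318 ztop 0.0778 topc [ 0.5137 -0.1562  0.0764] med [ 0.5137 -0.1558  0.077 ] ext [0.018 0.019 0.009] all [0.041 0.052 0.035]
 obj [420.2 215.2] 207 ztop 0.0866 topc [ 0.4996 -0.2269  0.0845] med [ 0.4994 -0.2268  0.0851] ext [0.019 0.02  0.007] all [0.033 0.032 0.043]
 board z 0.0005 0.0019
scene rack z 0.005460956161372722
 rack 0.013 (array([511.8, 197.4, 287.2,  85.1]), np.float64(0.139))
 rack 0.018 (array([515. , 193.8, 285.2,  84.5]), np.float64(0.139))
 V board 195.0 [ 53. 202.]
 tray V mask (array([ 502.5, -190.8,  296.9,  126.5]), np.float64(-0.193))
 obj [280.6 218.9] 586 ztop 0.0685 topc [ 0.5294 -0.0889  0.0669] med [ 0.5307 -0.0899  0.0668] ext [0.052 0.05  0.009] all [0.052 0.051 0.026]
 obj [248.3 231.5] 455 ztop 0.0773 topc [ 0.515  -0.1558  0.0751] med [ 0.5167 -0.1561  0.0764] ext [0.02  0.019 0.007] all [0.042 0.054 0.034]
 obj [211.5 243.6] 342 ztop 0.0859 topc [ 0.501  -0.2267  0.0846] med [ 0.5024 -0.2271  0.0849] ext [0.02  0.02  0.008] all [0.028 0.033 0.043]
 obj [177.5 260.7] 521 ztop 0.0736 topc [ 0.4911 -0.2933  0.0716] med [ 0.4926 -0.2936  0.0727] ext [0.026 0.025 0.008] all [0.043 0.044 0.03 ]
 board z 0.0011 0.0013[ WARN:0@0.150] global loadsave.cpp:1063 imwrite_ Unsupported depth image for selected encoder is fallbacked to CV_8U.
```

View pics/crop.png

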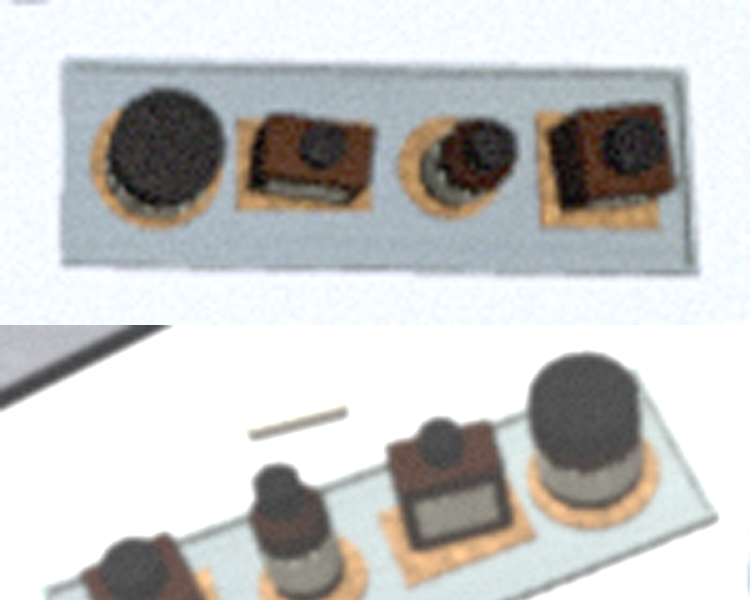

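The crop confirms the order from left to right: jar, flat, slim, square. Cap heights are 67, 77, 85 and 73 mm, and the spacing is as expected. I still need the yaws of flat and square and an IK check.

```bash
cat > act.py <<'E'
import numpy as np
from rig import robot, read_state, cams
RACK=np.array([.5085,.1985]); RY=.139; TY=-.193
# name: x, y, yaw, plan x size, bay offset on rack y
B=dict(jar=(.5285,-.0892,TY,.052,-.107),flat=(.5143,-.156,TY,.030,-.036),
       slim=(.5003,-.2268,TY,.034,.036),square=(.4908,-.2937,TY,.042,.107))
quat=lambda a:np.array([0,np.cos(a/2),np.sin(a/2),0])
def bay(off): return RACK+off*np.array([-np.sin(RY),np.cos(RY)])
E
python3 - <<'E'
from meas import *; from act import *
for n in("top","scene"):
    c=dict(np.load(n+"0.npz")); P=cloud(c)
    for b,zt in(("square",.055),("flat",.061)):
        x,y=B[b][:2]; d=np.hypot(P[...,0]-x,P[...,1]-y)
        q=P[(d<.04)&(abs(P[...,2]-zt)<.005)]
        C=np.cov(q[:,:2].T); w,v=np.linalg.eigh(C)
        print(n,b,len(q),rect(q), "pca short axis",np.arctan(v[1,0]/v[0,0]).round(3))
    # rack walls from depth, in rack frame
    R=np.array([[np.cos(RY),np.sin(RY)],[-np.sin(RY),np.cos(RY)]])
    loc=(P[...,:2]-RACK)@R.T
    m=(abs(loc[...,0])<.05)&(abs(loc[...,1])<.16)&(P[...,2]>.008)&(P[...,2]<.03)
    print(n,"rack walls",rect(P[m]),np.percentile(P[m][:,2],[50,95]).round(4), np.histogram(loc[m][:,1],np.arange(-.152,.153,.008))[0])
for b,(x,y,a,w,o) in B.items():
    for k in(0,np.pi,-np.pi):
        for p,aa in(((x,y),a),(bay(o),RY)):
            for z in(.033,.16):
                q=robot.ik([*p,z],quat(aa+k)); print(b,round(k,1),z,None if q is None else np.round(q,2).tolist())
E
```

```text
top square 222 (array([ 490.2, -293.9,   42.6,   41.7]), np.float64(-0.077)) pca short axis -1.267
top flat 224 (array([ 513.8, -156.3,   49.9,   29.8]), np.float64(-0.34)) pca short axis -0.378
top rack walls (array([507.7, 199.8, 291.1,  86.9]), np.float64(0.14)) [0.012  0.0145] [ 2 82 17 21 18 18 21 18 19 33 73 20 17 18 20 18 22 20 44 64 20 18 20 16
 21 15 18 59 57 17 16 21 17 19 22 19 84 35]
scene square 289 (array([ 492.5, -293.5,   41.5,   41.4]), np.float64(-0.091)) pca short axis -0.019
scene flat 267 (array([ 515.9, -155.7,   49.6,   30.4]), np.float64(-0.334)) pca short axis -0.335
scene rack walls (array([508.6, 200.8, 295.4,  88.6]), np.float64(0.14)) [0.0118 0.0145] [  6 106  19  21  18  19  18  20  17  38  76  21  16  14  20  16  16  21
  43  71  16  15  13  16  11  18  15  52  41  15  17  15  18  13  15  12
  67  28]
jar 0 0.033 [0.17, 0.68, -0.16, 2.17, 0.34, 0.31, -0.47]
jar 0 0.16 [0.26, 0.48, -0.28, 2.09, 0.23, 0.6, -0.37]
jar 0 0.033 [-0.17, 0.68, -0.16, 2.18, 0.35, 0.31, -0.49]
jar 0 0.16 [-0.0, 0.49, -0.39, 2.09, 0.31, 0.61, -0.47]
jar 3.1 0.033 [-0.21, 0.73, 0.
[... 1866 characters left out ...]
2, 0.7, -0.12, 2.09, 0.22, 0.36, 0.03]
square 0 0.16 [0.6, 0.51, -0.23, 2.01, 0.19, 0.64, 0.05]
square 0 0.033 [-0.4, 0.73, -0.37, 2.06, 0.59, 0.46, -1.08]
square 0 0.16 [-0.24, 0.58, -0.6, 1.98, 0.48, 0.73, -0.99]
square 3.1 0.033 [0.17, 0.75, 0.42, 2.11, -0.73, 0.43, -2.17]
square 3.1 0.16 [0.05, 0.57, 0.58, 2.04, -0.5, 0.67, -2.37]
square 3.1 0.033 [0.02, 0.99, -1.11, 2.03, 1.16, 0.96, 1.54]
square 3.1 0.16 [0.04, 0.76, -1.1, 1.96, 0.84, 0.97, 1.8]
square -3.1 0.033 [0.17, 0.75, 0.42, 2.11, -0.73, 0.43, -2.17]
square -3.1 0.16 [0.05, 0.57, 0.58, 2.04, -0.5, 0.67, -2.37]
square -3.1 0.033 [0.02, 0.99, -1.11, 2.03, 1.16, 0.96, 1.54]
square -3.1 0.16 [0.04, 0.76, -1.1, 1.96, 0.84, 0.97, 1.8]
```

```bash
sed -i 's/\.5085,\.1985/.508,.200/; s/RY=.139/RY=.14/; s/-\.156,TY/-.156,-.337/; s/-\.2937,TY/-.2937,-.084/' act.py
cat >> act.py <<'E'
HI=.16; H=.026     # carry height; TCP above the bottle's foot
def pick(b):
    x,y,a,w,o=B[b]; q=quat(a)
    robot.move_gripper(.093,25)
    robot.move_to([x,y,HI],q); robot.servo_line([x,y,.007+H],q,v=.12)
    g=robot.move_gripper(0,25); s=read_state()
    print(b,"t",round(s["t"],1),"tcp",s["tcp_pos"].round(4),"width",round(s["grip_width"],4),"want",w)
    if abs(s["grip_width"]-w)>.005: raise SystemExit("bad grip")
    robot.servo_line([x,y,HI],q,v=.15)
def place(b):
    w,o=B[b][3:]; p=bay(o); q=quat(RY)
    robot.move_to([*p,HI],q); robot.servo_line([*p,.005+H+.004],q,v=.12); robot.hold(.2)
    f0=read_state()["ft_force"][2]; z=.005+H+.004
    for _ in range(12):
        z-=.0005; robot.servo_line([*p,z],q,v=.02); robot.hold(.05)
        s=read_state()
        if s["ft_force"][2]-f0>2: break
    print(" down z cmd",round(z,4),"tcp",s["tcp_pos"].round(4),"df",round(s["ft_force"][2]-f0,2),"width",round(s["grip_width"],4))
    robot.move_gripper(w+.02); robot.servo_line([*p,HI],q,v=.15)
    print(" t",round(read_state()["t"],1))
def snap(n):
    import cv2
    for k in("top","scene"):
        c=cams.read_camera(k); np.savez(f"{k}{n}.npz",**c); cv2.imwrite(f"pics/{k}{n}.png",c["color"][:,:,::-1])
E
python3 - <<'E'
from act import *
pick("jar"); place("jar"); snap(1)
E
```

```text
jar t 4.4 tcp [ 0.5285 -0.0892  0.033 ] width 0.0519 want 0.052
 down z cmd 0.0305 tcp [0.523 0.094 0.031] df 8.54 width 0.0519
 t 11.8
```

View pics/scene1.png

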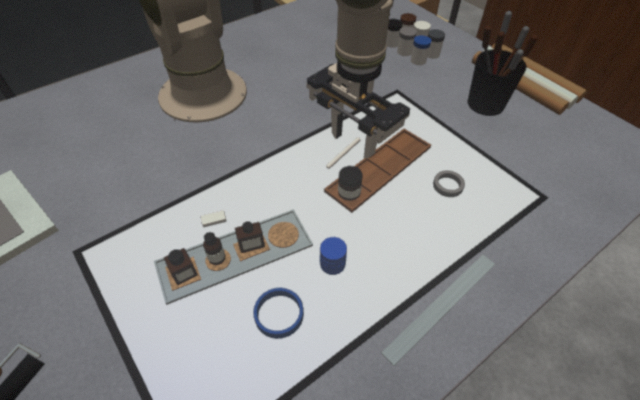

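The jar stands in the right-end bay at (349,184), and its pad is still in the tray at (284,235). I carry on with the other three.

```bash
python3 - <<'E'
from act import *
for b in("flat","slim","square"): pick(b); place(b)
p=bay(.107); robot.move_to([.50,-.25,.25],quat(TY)); snap(2); print(read_state()["t"])
E
python3 - <<'E'
from meas import *; from act import RACK,RY
R=np.array([[np.cos(RY),np.sin(RY)],[-np.sin(RY),np.cos(RY)]])
for n in("top","scene"):
    P=cloud(dict(np.load(n+"2.npz"))); L=(P[...,:2]-RACK)@R.T
    for o in(-.107,-.036,.036,.107):
        q=np.nonzero((abs(L[...,0])<.05)&(abs(L[...,1]-o)<.034)&(P[...,2]>.03)&(P[...,2]<.12))
        z=P[q][:,2]; zt=np.percentile(z,95) if len(z) else 0; t=L[q][z>zt-.006]
        print(n,o,"ztop",round(zt,4),"cap in rack",((t.min(0)+t.max(0))/2).round(4),"body",np.ptp(L[q],axis=0).round(3))
E
```

```text
flat t 15.7 tcp [ 0.5143 -0.156   0.033 ] width 0.0302 want 0.03
 down z cmd 0.0305 tcp [0.513  0.1644 0.0309] df 6.78 width 0.0298
 t 23.6
slim t 28.1 tcp [ 0.5003 -0.2268  0.033 ] width 0.0336 want 0.034
 down z cmd 0.0305 tcp [0.5029 0.2356 0.0309] df 7.4 width 0.0336
 t 36.5
square t 41.2 tcp [ 0.4908 -0.2937  0.033 ] width 0.0417 want 0.042
 down z cmd 0.0305 tcp [0.4931 0.306  0.031 ] df 5.61 width 0.0417
 t 50.1
52.2
top -0.107 ztop 0.0669 cap in rack [-0.0006 -0.1078] body [0.052 0.051]
top -0.036 ztop 0.0752 cap in rack [-0.0012 -0.0368] body [0.031 0.05 ]
top 0.036 ztop 0.0835 cap in rack [-0.0015  0.0349] body [0.034 0.033]
top 0.107 ztop 0.0716 cap in rack [-0.0009  0.1056] body [0.042 0.043]
scene -0.107 ztop 0.0662 cap in rack [ 0.0012 -0.1079] body [0.052 0.052]
scene -0.036 ztop 0.0748 cap in rack [ 0.0015 -0.0367] body [0.031 0.052]
scene 0.036 ztop 0.0834 cap in rack [0.0011 0.0339] body [0.033 0.031]
scene 0.107 ztop 0.0711 cap in rack [0.0006 0.1065] body [0.043 0.045]
```

View pics/scene2.png

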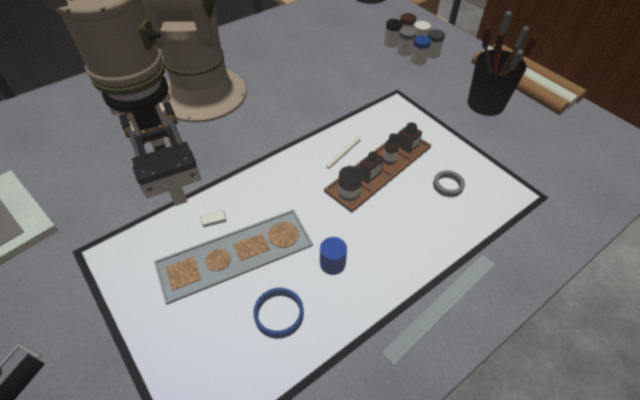

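All four bottles stand upright in the rack, from (349,184) to (411,137). The four pads are still in the tray and the arm is clear.

```bash
python3 -c "
from rig import robot
robot.hold(.5); robot.sign_off()"
```

```text
the job is handed in; nothing more can be done
```

All four bottles are in the rack in reverse order, and the job is handed in at about 53 s of robot time. From right to left the bays hold the jar, flat, slim and square bottles. I lowered each one until the wrist felt contact (5.6–8.5 N), then released it.

- **Upright and seated:** in both cameras the cap-top heights (66, 75, 83 and 71 mm) match bottles standing upright on the rack floor.
- **Centred:** the caps lie within about 2 mm of the bay centres. The two views disagree by up to about 3 mm across the rack, which is close to the calibration error.
- **Left behind:** all four cork pads are still in the tray, the blue decoy jar is untouched, and the arm was clear of everything.

No check failed.

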